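# Secure a change gear on its stud with an R-clip

### The job

Set the change gear with the tall hub on the upright cross-drilled stud of the quadrant, hub up, lowering it gently until it sits down on the boss. Then take the R-clip by its eye and push its straight leg through the cross hole in the stud, above the hub, until the bow springs over and hugs the stud, and let go. The hole's height must be found by feel or by eye: never force the clip (25 N at most against the stud), and leave everything else on the bench where it is.

Things in the scene. Friction and masses are not known exactly. Their poses are not given: they have to be found in the camera images.
- quadrant: Fixed quadrant: grey sole plate 165 x 100 x 12 mm, on it a round steel boss 48 mm across whose top is 24 mm above the bench. Origin on the bench plane exactly under the axis of the upright cross-drilled stud, z up; x is the direction of the cross hole. A small fixed gear (57 mm across, top at 38 mm, its stud's end at 44 mm) stands 74 mm from the stud on the +x side
- boss_top (a point): Point on the stud's axis at boss top height. The steel stud rises from here, 20 mm thick, top edge chamfered 3 mm. It is screwed in to a different depth each time and its height is not reported: its flat top is 77 to 99 mm above the bench, always 13 mm above the cross hole's centre. It stays put when touched lightly. Axes as the quadrant's
- hole_line (a point): Point on the stud's axis 75 mm above the bench; the true centre of the cross hole is up to 11 mm above or below it. The hole runs level along the quadrant's x axis, open at both ends (-x is the robot's side), 8 mm wide and 7 mm high, its mouths flared to about 12 mm wide but not in height. Axes as the quadrant's
- gear: Change gear, steel, 81 mm across the teeth, 14 mm thick, with a plain round hub 40 mm across rising from 14 to 34 mm above its underside; bore 23 mm right through; 0.3 to 0.5 kg. Origin at the centre of its underside, z up along the bore. Seated on the boss its underside is 24 mm and its hub's top 58 mm above the bench
- clip: R-clip of 5 mm spring wire, 100 mm long, lying flat. Origin on its underside below the centre of its eye, a double coil 27 mm across and 10 mm high: grip it there, across y. The straight leg runs from the eye in +x along y = -11 mm to its cut, 1 mm chamfered tip at x = 86 mm. The sprung bow arm lies beside it in the same plane on the +y side, from the eye to its flared end at x = 81 mm
- clip_tip (a point): Tip of the clip's straight leg, on the leg's axis (2.5 mm above the underside), 86 mm from the eye's centre along the clip's x. Axes as the clip's
- clip_seat (a point): Point on the leg's axis at x = 50 mm, y = -11 mm of the clip: here the stud's axis lies when the clip is home. On the way in the leg's tip meets the stud when the stud's axis is at x = 96 mm, the bow meets it near x = 77 mm, its throat (narrowest, at x = 60 mm) takes a push of some 4 to 13 N to pass and then the hump snaps round it; pushing on past home meets a rising force. Axes as the clip's
- bow (a joint): angle by which the bow arm is spread away from the leg, rad: 0 relaxed, about 0.1 when the stud stands in its throat, back to about 0.03 (a light hug) when it has sprung over; spring about 4 N m per rad, pivot at the eye
- wrench: Bystander, not needed: steel open-ended wrench, about 180 mm long, lying on the bench nearest the robot. Origin at its underside or middle
- bolt: Bystander, not needed: hex bolt standing on its head, 26 mm across, 40 mm tall. Origin at its underside or middle
- spare_gear: Bystander, not needed: flat spare gear without a hub, 90 mm across, 12 mm thick. Origin at its underside or middle
- caliper: Bystander, not needed: digital caliper, 200 mm long. Origin at its underside or middle
- oil_bottle: Bystander, not needed: white oil bottle, 60 mm across, 150 mm tall. Origin at its underside or middle
- screwdriver: Bystander, not needed: screwdriver lying on the bench. Origin at its underside or middle
- jar: Bystander, not needed: lidded jar, 66 mm across, 70 mm tall. Origin at its underside or middle
Mind the look-alikes: they are no part of the job. Leave any purple look-alike of the clip alone.

How it is judged:
On the way, in this order (a step that is already met when the one before it is completed fails the run):
1. the gear sits on the boss, the stud through its bore (horizontal distance between gear and quadrant below 0.004 m and z of gear in the frame of quadrant between 0.021 and 0.027 m and angle between gear's own z axis and vertical below 0.1 rad), for 0.2 s.
2. the leg is in the cross hole and the stud spreads the bow (y of clip_seat in the frame of quadrant between -0.003 and 0.003 m and angle between the z axis of clip and the z axis of quadrant, either way round below 0.25 rad and height (world z) of clip_seat between 0.06 and 0.09 m and x of hole_line in the frame of clip between 0.052 and 0.08 m and value of joint bow above 0.065 rad).
At the end, for the whole second after the job is handed in: Gear level on the boss: underside 21-27 mm up, within 4 mm of the stud's axis. Clip level within 0.25 rad, clip_seat 60-90 mm up and within 3 mm sideways of the stud's axis (leg through the hole), stud's axis at x = 45-55 mm of the clip, bow sprung back, hugging it (0.008-0.055 rad). Both at rest (all of step 1 and y of clip_seat in the frame of quadrant between -0.003 and 0.003 m and angle between the z axis of clip and the z axis of quadrant, either way round below 0.25 rad and height (world z) of clip_seat between 0.06 and 0.09 m and x of hole_line in the frame of clip between 0.045 and 0.055 m and value of joint bow between 0.008 and 0.055 rad and linear speed of each of clip, gear below 0.02 m/s); the robot touches nothing.
It fails at once if the clip presses on the stud or quadrant with more than 25 N (contact force between clip and quadrant above 25 N).
It fails at once if the gear strikes or presses the quadrant with more than 45 N (contact force between gear and quadrant above 45 N).
It fails at once if a bystander is moved by more than 20 mm (distance of any of wrench, bolt, spare_gear, caliper, oil_bottle, screwdriver, jar from where it was at the start of the episode above 0.02 m).
It also fails if it takes over 72 s, if anything falls off the work surface, if the arm or the gripper's body presses on something with over 40 N, if the wrist force passes 120 N, or if a joint passes its speed limit or range.

### The arm

A 7-joint arm with a two-finger parallel gripper is mounted at the origin on the work surface. World frame = base frame: x ahead of the robot, y to its left, z up, the work surface at z = 0. Lengths are in m, angles in rad, forces in N, time in s.
With the tool pointing down it reaches from about 0.4 to 0.85 m from the base axis. Payload 10.4 kg.
Tool frame: the origin (TCP) lies at the very end of the fingers, on their centre line; the grasp point (between the pads) lies 19 mm behind it; z points along the fingers, x is the direction in which the jaws open and shut, and the axes are right-handed (so a half turn about z gives the same grasp; the last joint's range is limited). The gripper opens to 85 mm and grips with 20 to 120 N. Pads are 22 mm wide; open, the fingers measure 114 mm over their backs; the gripper's body (76 mm by 85 mm) begins 54 mm behind the grasp point. The pads swing forward as they close: fully open they stand 13 mm farther back than shut.
Start: joints at [-1.125, 0.332, -0.065, 1.46, 0.022, 1.35, -0.088], TCP at [0.282, 0.558, 0.231] pointing down, gripper open.
Joint ranges: [-2.6, 2.6], [-0.5, 2.12], [-1.47, 1.34], [0.16, 2.42], [-1.27, 4.41], [0.06, 2.06], [-2.6, 2.6]. Speed limits (rad/s): [2.22, 2.22, 2.79, 2.79, 3.14, 3.14, 3.14].

### API

Orientations are given as a unit quaternion [w, x, y, z].
In Python, from workcell import env gives the robot as it stands. The module is installed in compiled form; this text tells all that it offers.
- The arm moves only by the tool servo_tool, never from a script. Its argument "motion" is a list of rows, each an object of numbers: "tx", "ty", "tz": the shift along the tool's x, y, z in m; "ax", "ay", "az": the turn, a rotation vector about the tool's x, y, z in degrees. A call has 1 to 20 rows; each row is the pose to reach, as a shift and turn from the pose measured when the call began, along the tool's axes at that moment; what a row does not reach only later rows make up. A row lasts 1/8 s, in which the tool goes at most 62.5 mm and 10.7 degrees, less where a joint would pass 70% of its speed; a pose out of reach is approached as far as the arm can. A call with a gripper value outside its range is refused whole. "hand" is the opening, from -1 (shut) to 1 (fully open), set as the call begins (left out, the last holds). The fingers move at their own pace and stop on an object; the grip force is fixed at half the most. Time passes only in rows, so rows that repeat a pose let the fingers close. It gives the time, the measured TCP pose, the force and the opening at its end, in the units of the state.
- env.get_obs(): the state, without advancing time (a new reading comes with each control period).
- env.get_image(name): name is "side" or "top"; returns a dict with "pixels" (384x512x3 uint8, red, green, blue), "camera_matrix" (3x3 intrinsics, pixels), "k1" (the pictures are not rectified: a ray, as slopes to the right and down, at radius r is drawn at 1 + k1 r^2 times it, then the intrinsics apply), "world_from_camera" (4x4, takes a point from camera to world coordinates). Camera axes: x right, y down, z forward; pixel columns grow to the right and rows downward; lengths in m; the calibration is good to about 2 mm. A picture is of the moment at which its call begins. There is no depth.
- env.close_job(): hands the job in, once; it reports no verdict.
The state is a dict: "time_s": time; "q": joint angles; "joint_vel": joint speeds; "effort": joint torques, N m; "tcp_pos": TCP position; "orientation": TCP orientation; "ft_force": force on the tool from outside, world axes, zero at the start; "torque": the same for the moment, N m; "width": opening from 0.0 (shut) to 1.0 (fully open).
Only numpy, scipy, OpenCV 4.12 (cv2) and the standard library are available. Lean on these libraries where they do the work, as an engineer would, in place of code of your own. Each camera call takes 0.05 s, during which the arm holds its last target. There are 200 camera calls.

## Working session

There is one attempt and no reset: what is moved stays moved. The work goes in short steps, Python scripts to look and compute and a tool call to move; the robot and the scene stay as the last step left them, time stands still between calls to the robot, and variables do not carry over. Pictures are saved under pics/ and viewed, about 8 in all and at most 12, crops included, and the job is handed in when it is done.

Besides the shell and the picture viewer there is one more tool, called after "Call:" as name([rows], argument=value, ...), one row to a line, values as JSON. servo_tool: Moves the arm, as the interface text tells. Its arguments: {"type":"object","properties":{"motion":{"type":"array","items":{"type":"object","properties":{"tx":{"type":"number"},"ty":{"type":"number"},"tz":{"type":"number"},"ax":{"type":"number"},"ay":{"type":"number"},"az":{"type":"number"}}}},"hand":{"type":"number"}},"required":["motion"]}

```bash
mkdir -p pics
cat > h.py <<'E'
import numpy as np, cv2
from workcell import env
from scipy.spatial.transform import Rotation as R
def shot(n,f=None):
    im=env.get_image(n)
    if f: cv2.imwrite('pics/'+f,im['pixels'][:,:,::-1])
    return im
def ray(im,u,v):
    K=im['camera_matrix'];k=im['k1'];T=im['world_from_camera']
    d=cv2.undistortPoints(np.array([[[u,v]]],float),K,np.array([k,0,0,0.]))[0,0]
    # plain radial model iterations
    x=np.array([(u-K[0,2])/K[0,0],(v-K[1,2])/K[1,1]]);y=x.copy()
    for _ in range(50): y=x/(1+k*(y@y))
    return T[:3,3],T[:3,:3]@np.array([y[0],y[1],1])
def plane(im,u,v,z):
    o,d=ray(im,u,v);return o+d*(z-o[2])/d[2]
def proj(im,p):
    T=im['world_from_camera'];c=T[:3,:3].T@(np.array(p)-T[:3,3]);s=c[:2]/c[2]
    s=s*(1+im['k1']*(s@s));K=im['camera_matrix'];return K[0,0]*s[0]+K[0,2],K[1,1]*s[1]+K[1,2]
def tool(dw): # world shift -> tool axes
    o=env.get_obs();w=o['orientation'];return R.from_quat([w[1],w[2],w[3],w[0]]).inv().apply(dw)
E
python3 - <<'E'
from h import *
a=shot('top','t0.png');b=shot('side','s0.png')
for i in (a,b): print(i['camera_matrix'],i['k1'],i['world_from_camera'].round(3))
o=env.get_obs();print(o)
E
```

```text
[[479.19355465   0.         253.01216004]
 [  0.         479.19355465 188.47861432]
 [  0.           0.           1.        ]] -0.002286934808130844 [[ 2.100e-02 -9.960e-01  8.400e-02  4.290e-01]
 [-1.000e+00 -2.100e-02  1.000e-03 -4.000e-03]
 [ 0.000e+00 -8.400e-02 -9.960e-01  1.528e+00]
 [ 0.000e+00  0.000e+00  0.000e+00  1.000e+00]]
[[499.71756434   0.         252.98867182]
 [  0.         499.71756434 192.41939121]
 [  0.           0.           1.        ]] -0.05596262239867111 [[ 0.986 -0.126  0.105  0.429]
 [-0.164 -0.773  0.613 -0.85 ]
 [ 0.003 -0.622 -0.783  1.16 ]
 [ 0.     0.     0.     1.   ]]
{'time_s': 0.1, 'q': array([-1.12460419,  0.33281832, -0.06470827,  1.46089109,  0.02159698,
        1.34989819, -0.08849946]), 'joint_vel': array([ 3.50466899e-05, -3.23388400e-03, -6.53810814e-04, -3.74927243e-03,
        2.75437383e-03, -1.27757165e-03, -1.43708314e-03]), 'effort': array([ 1.51966447e-03, -6.26746130e+01,  4.91970428e-02, -3.92427993e+01,
        1.63913687e-02,  7.09947111e-03,  3.95523921e-05]), 'tcp_pos': array([0.2822201 , 0.55725894, 0.23057338]), 'orientation': array([ 3.68592070e-04,  8.51992896e-01,  5.23552929e-01, -5.47225637e-04]), 'ft_force': array([ 0.15045993, -0.28202606, -0.07622526]), 'torque': array([-0.00102316,  0.04526968, -0.0117449 ]), 'width': 1.0017287508803312}
```

View pics/t0.png

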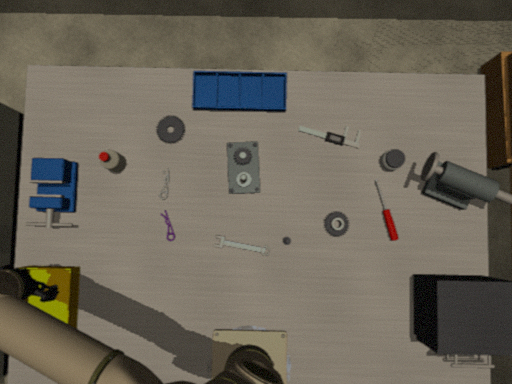

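View pics/s0.png

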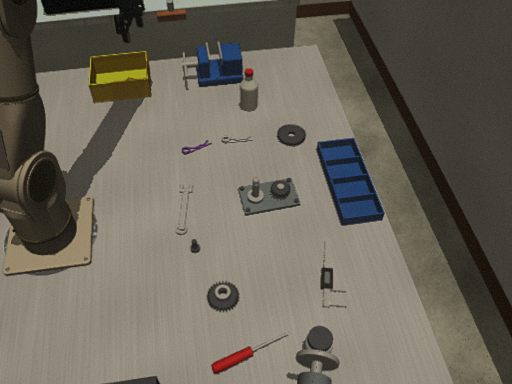

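Top view: gear with pale hub ring at (336,223) versus flat spare gear at (171,129), so the hubbed one is meant. Silver clip at (165,185) versus the purple look-alike at (168,225), so the silver one is meant. The stud is at (242,179) and the small fixed gear at (242,156). I'll enlarge these to confirm.

Run:
```python
from h import *
a=cv2.imread('pics/t0.png');b=cv2.imread('pics/s0.png')
def c(i,x,y,w=50,h=50,s=8): return cv2.resize(i[y:y+h,x:x+w],(400,300),interpolation=cv2.INTER_CUBIC)
cv2.imwrite('pics/m0.png',np.vstack([np.hstack([c(a,135,160,60,45),c(a,311,204,48,36)]),np.hstack([c(a,212,137,80,60),c(b,230,165,80,60)])]))
im=env.get_image('top')
for n,u,v,z in [('gear',336,223,.034),('clip eye',165,197,.005),('stud',242,179,.09),('sg',242,156,.04)]: print(n,plane(im,u,v,z))
```

```text
gear [ 0.45259957 -0.26280691  0.034     ]
clip eye [0.52411695 0.27741929 0.005     ]
stud [0.57814079 0.03138646 0.09      ]
sg [0.65579852 0.03431166 0.04      ]
```

View pics/m0.png

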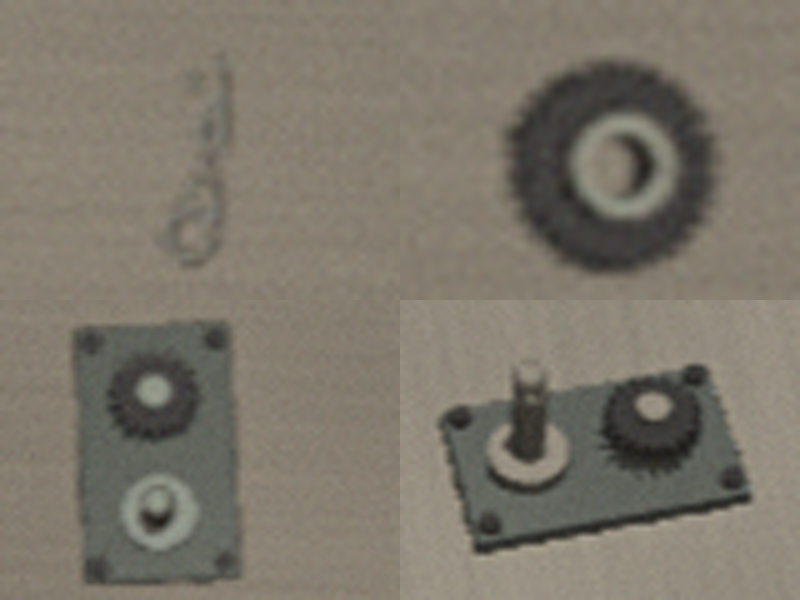

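The crops confirm the tall pale hub and bore on the gear at (337,224). The silver clip's eye is at (163,195), with its leg on the right reaching to (168,169). The stud stands in the pale boss at (243.6,179). Next I'll measure them.

Run:
```python
from h import *
A=env.get_image('top');B=env.get_image('side')
a=A['pixels'].astype(int);b=B['pixels'].astype(int)
def blobs(m,box,n=3,minA=10):
    x0,y0,x1,y1=box;mm=np.zeros(m.shape,np.uint8);mm[y0:y1,x0:x1]=m[y0:y1,x0:x1]
    c,_=cv2.findContours(mm,cv2.RETR_EXTERNAL,cv2.CHAIN_APPROX_NONE)
    return sorted([k for k in c if len(k)>4],key=cv2.contourArea)[::-1][:n]
V=a.sum(2)/3; Vb=b.sum(2)/3
# gear outline dark
c=blobs(V<85,(311,200,362,250))[0];e=cv2.fitEllipse(c);print('gear',e,plane(A,*e[0],.010))
print('hub vals',V[223,318:356].astype(int))
m=(V>135)
for k in blobs(m,(325,212,350,236),2): e=cv2.fitEllipse(k);print('hubring',e,plane(A,*e[0],.034))
for k in blobs(m,(230,165,256,192),2): e=cv2.fitEllipse(k);print('boss',e,plane(A,*e[0],.024))
for k in blobs(V>115,(234,148,251,163),2): e=cv2.fitEllipse(k);print('sgtop',e,plane(A,*e[0],.044))
for im,v,box in ((A,a,(215,130,275,205)),(B,b,(225,165,310,225))):
    # plate: greener than wood  (r-b small)
    m=(v[:,:,0]-v[:,:,2])<8
    k=blobs(m,box,1)[0];r=cv2.minAreaRect(k);print('plate',r)
    P=np.array([plane(im,*p,.012)[:2] for p in cv2.boxPoints(r)]);print(P.round(4))
k=None
print('clip rows')
bg=np.median(V[165:205,150:180]);
np.set_printoptions(linewidth=220)
print((V[166:203,152:178]-cv2.blur(V,(31,31))[166:203,152:178]).astype(int))
```

```text
gear ((335.8101806640625, 223.67355346679688), (23.315868377685547, 24.37181854248047), 162.3470458984375) [ 0.45084471 -0.26637032  0.01      ]
hub vals [126 126 127 127 125 118  83  57  61  63  66  56  64  95 123 132 127 125
 130 124 103  59  38  84 120 122  90  65  56  66  80 110 122 124 131 121
 123 123]
hubring ((333.24163818359375, 225.12225341796875), (1.4858005046844482, 2.411092758178711), 152.49728393554688) [ 0.44583294 -0.25427236  0.034     ]
hubring ((340.0, 228.0), (9.020561744207152e-19, 3.464101552963257), 0.0) [ 0.43735683 -0.27534618  0.034     ]
boss ((243.45594787597656, 178.88258361816406), (12.679067611694336, 12.988258361816406), 23.000835418701172) [0.58546193 0.02844489 0.024     ]
sgtop ((242.5, 154.7237091064453), (5.198074817657471, 5.2483811378479), 90.0) [0.65924967 0.03273752 0.044     ]
plate ((242.98834228515625, 167.1856231689453), (50.55792999267578, 30.75669288635254), 87.87889862060547)
[[ 0.7027  0.0851]
 [ 0.7084 -0.0132]
 [ 0.5463 -0.0225]
 [ 0.5406  0.0749]]
plate ((268.69036865234375, 196.0364532470703), (28.50279426574707, 57.82855987548828
[... 3368 characters left out ...]
  -1  -3 -19 -24  -9   1   0   0   6   3   3   2   2   4]
 [  0   2   4   2   4   6   2  -9 -13 -19 -17 -15  -8  -8 -21 -20  -1   1   3   4   6   2   4   2   2   4]
 [  6   3   4   4   6   1   3   0  -7 -11   0  -6 -12 -20 -17  -5   2   2   4   4   3   0   0   4   1   4]
 [ -2   0   0   0   1   0   0   1   0  -7 -20 -35 -26 -14  -2   5   2   3   1  -1   5   0   5   0   0   1]
 [  5   1   2   2   6   5   6   6   0   2  -3  -5  -5   0   7   4   7   3   4   8   0   2   8   7   4   7]
 [  1   0   7   7   5   4   3   7   4   4   4   5   7   9   6   8   4   3   5   5   3   5   4   6   5   4]
 [  3   0   0   1   2   3   0   1   0   0   0   1   1   1   2  -2   3   0   5   4   3   0   0   1   1   1]]
```

```bash
cat >> h.py <<'E'
def rows(*wps): # wps: (x,y,z,yaw of tool x deg); prints shift + turn from the present pose
    o=env.get_obs();w=o['orientation'];R0=R.from_quat([w[1],w[2],w[3],w[0]])
    for x,y,z,yw in wps:
        Rt=R.from_euler('z',yw,degrees=True)*R.from_euler('x',180,degrees=True)
        print('t',R0.inv().apply(np.array([x,y,z])-o['tcp_pos']).round(4),'a',(R0.inv()*Rt).as_rotvec(degrees=True).round(2))
def st():
    o=env.get_obs();print(o['time_s'],o['tcp_pos'].round(4),o['ft_force'].round(2),o['width'],o['q'].round(2))
E
python3 -c "
from h import *
rows((.5,.12,.2,90),(.4506,-.267,.13,90))"
```

```text
t [-0.2919  0.3918  0.0311] a [-1.000e-02  3.000e-02 -2.686e+01]
t [-0.6594  0.5226  0.1013] a [-1.000e-02  3.000e-02 -2.686e+01]
```

Call:
servo_tool([
  {"tx": -0.05, "ty": 0.067, "tz": 0.005, "az": -9},
  {"tx": -0.1, "ty": 0.134, "tz": 0.01, "az": -18},
  {"tx": -0.15, "ty": 0.2, "tz": 0.016, "az": -26.9},
  {"tx": -0.2, "ty": 0.268, "tz": 0.02, "az": -26.9},
  {"tx": -0.292, "ty": 0.392, "tz": 0.031, "az": -26.9},
  {"tx": -0.292, "ty": 0.392, "tz": 0.031, "az": -26.9},
  {"tx": -0.292, "ty": 0.392, "tz": 0.031, "az": -26.9},
  {"tx": -0.659, "ty": 0.523, "tz": 0.101, "az": -26.9},
  {"tx": -0.659, "ty": 0.523, "tz": 0.101, "az": -26.9},
  {"tx": -0.659, "ty": 0.523, "tz": 0.101, "az": -26.9},
  {"tx": -0.659, "ty": 0.523, "tz": 0.101, "az": -26.9},
  {"tx": -0.659, "ty": 0.523, "tz": 0.101, "az": -26.9},
  {"tx": -0.659, "ty": 0.523, "tz": 0.101, "az": -26.9},
  {"tx": -0.659, "ty": 0.523, "tz": 0.101, "az": -26.9},
  {"tx": -0.659, "ty": 0.523, "tz": 0.101, "az": -26.9},
  {"tx": -0.659, "ty": 0.523, "tz": 0.101, "az": -26.9},
], hand=1)

```text
invalid input at $.motion[0]: expected keys tx, ty, tz, ax, ay, az
```

```bash
python3 -c "
from h import *
st();rows((.4506,-.267,.012,90))"
```

```text
0.25 [0.2823 0.5574 0.231 ] [-0.72 -0.67 -0.07] 0.999030680060351 [-1.12  0.33 -0.06  1.46  0.02  1.35 -0.09]
t [-0.6593  0.5226  0.2193] a [-1.000e-02  3.000e-02 -2.686e+01]
```

Call:
servo_tool([
  {"tx": -0.05, "ty": 0.067, "tz": 0.005, "ax": 0, "ay": 0, "az": -9},
  {"tx": -0.1, "ty": 0.134, "tz": 0.01, "ax": 0, "ay": 0, "az": -18},
  {"tx": -0.15, "ty": 0.2, "tz": 0.016, "ax": 0, "ay": 0, "az": -26.9},
  {"tx": -0.292, "ty": 0.392, "tz": 0.031, "ax": 0, "ay": 0, "az": -26.9},
  {"tx": -0.292, "ty": 0.392, "tz": 0.031, "ax": 0, "ay": 0, "az": -26.9},
  {"tx": -0.292, "ty": 0.392, "tz": 0.031, "ax": 0, "ay": 0, "az": -26.9},
  {"tx": -0.292, "ty": 0.392, "tz": 0.031, "ax": 0, "ay": 0, "az": -26.9},
  {"tx": -0.292, "ty": 0.392, "tz": 0.031, "ax": 0, "ay": 0, "az": -26.9},
  {"tx": -0.659, "ty": 0.523, "tz": 0.101, "ax": 0, "ay": 0, "az": -26.9},
  {"tx": -0.659, "ty": 0.523, "tz": 0.101, "ax": 0, "ay": 0, "az": -26.9},
  {"tx": -0.659, "ty": 0.523, "tz": 0.101, "ax": 0, "ay": 0, "az": -26.9},
  {"tx": -0.659, "ty": 0.523, "tz": 0.101, "ax": 0, "ay": 0, "az": -26.9},
  {"tx": -0.659, "ty": 0.523, "tz": 0.101, "ax": 0, "ay": 0, "az": -26.9},
  {"tx": -0.659, "ty": 0.523, "tz": 0.101, "ax": 0, "ay": 0, "az": -26.9},
  {"tx": -0.659, "ty": 0.523, "tz": 0.101, "ax": 0, "ay": 0, "az": -26.9},
  {"tx": -0.659, "ty": 0.523, "tz": 0.101, "ax": 0, "ay": 0, "az": -26.9},
  {"tx": -0.659, "ty": 0.523, "tz": 0.101, "ax": 0, "ay": 0, "az": -26.9},
], hand=1)

```text
time_s: 2.38
tcp_pos: [0.4516, -0.2656, 0.1304]
orientation: [-0.0, 0.706, 0.708, -0.0]
ft_force: [-0.1, 0.2, -0.1]
width: 1.0
```

```bash
python3 -c "
from h import *
st();rows((.4506,-.267,.012,90))"
```

```text
2.375 [ 0.4516 -0.2656  0.1304] [-0.06  0.22 -0.14] 1.0004432362809639 [-0.06  0.21  0.57  1.88 -0.13  1.09  2.13]
t [-0.0014 -0.001   0.1184] a [-0.01  0.    0.11]
```

Call:
servo_tool([
  {"tx": -0.001, "ty": -0.001, "tz": 0.04, "ax": 0, "ay": 0, "az": 0},
  {"tx": -0.001, "ty": -0.001, "tz": 0.08, "ax": 0, "ay": 0, "az": 0},
  {"tx": -0.001, "ty": -0.001, "tz": 0.105, "ax": 0, "ay": 0, "az": 0},
  {"tx": -0.001, "ty": -0.001, "tz": 0.118, "ax": 0, "ay": 0, "az": 0},
  {"tx": -0.001, "ty": -0.001, "tz": 0.118, "ax": 0, "ay": 0, "az": 0},
], hand=1)

```text
time_s: 3.0
tcp_pos: [0.4507, -0.2658, 0.0123]
orientation: [-0.0, 0.706, 0.708, -0.0]
ft_force: [-0.3, 0.4, 1.2]
width: 1.0
```

Call:
servo_tool([
  {"tx": 0, "ty": 0, "tz": 0, "ax": 0, "ay": 0, "az": 0},
  {"tx": 0, "ty": 0, "tz": 0, "ax": 0, "ay": 0, "az": 0},
  {"tx": 0, "ty": 0, "tz": 0, "ax": 0, "ay": 0, "az": 0},
  {"tx": 0, "ty": 0, "tz": 0, "ax": 0, "ay": 0, "az": 0},
  {"tx": 0, "ty": 0, "tz": 0, "ax": 0, "ay": 0, "az": 0},
  {"tx": 0, "ty": 0, "tz": 0, "ax": 0, "ay": 0, "az": 0},
], hand=-1)

```text
time_s: 3.75
tcp_pos: [0.4513, -0.2661, 0.0134]
orientation: [0.0, 0.706, 0.708, 0.0]
ft_force: [-3.0, 1.8, 10.2]
width: 0.442
```

```bash
python3 -c "
from h import *
st();rows((.4506,-.267,.17,90))
s=shot('side')['pixels'][250:340,170:280,::-1];t=shot('top')['pixels'][190:260,300:370,::-1]
cv2.imwrite('pics/g1.png',np.hstack([cv2.resize(s,(400,400)),cv2.resize(t,(400,400))]))"
```

```text
3.75 [ 0.4513 -0.2661  0.0134] [-2.99  1.82 10.16] 0.44198610334395283 [-0.    0.38  0.52  1.97 -0.25  0.85  2.23]
t [-0.0009 -0.0006 -0.1566] a [ 0.04 -0.02  0.17]
```

View pics/g1.png

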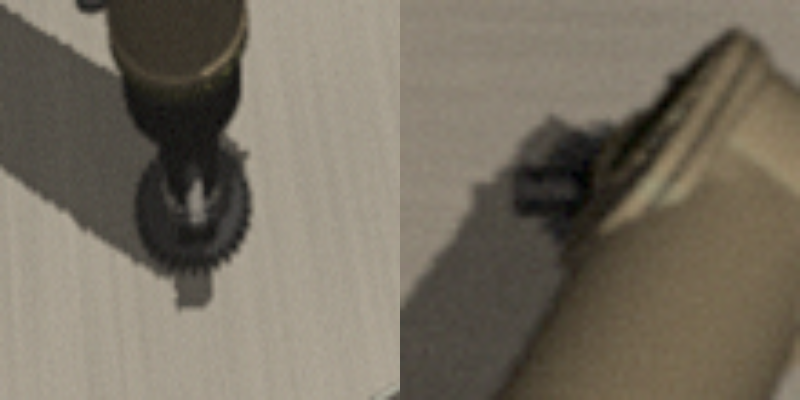

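Gripped by the hub (opening 0.44, about 38–40 mm); the picture shows the fingers on the hub. Next I'll lift and carry it over the stud.

Call:
servo_tool([
  {"tx": 0, "ty": 0, "tz": -0.01, "ax": 0, "ay": 0, "az": 0},
  {"tx": 0, "ty": 0, "tz": -0.04, "ax": 0, "ay": 0, "az": 0},
  {"tx": 0, "ty": 0, "tz": -0.09, "ax": 0, "ay": 0, "az": 0},
  {"tx": 0, "ty": 0, "tz": -0.135, "ax": 0, "ay": 0, "az": 0},
  {"tx": 0, "ty": 0, "tz": -0.135, "ax": 0, "ay": 0, "az": 0},
], hand=-1)

```text
time_s: 4.47
tcp_pos: [0.4528, -0.2671, 0.152]
orientation: [0.003, 0.706, 0.708, 0.002]
ft_force: [-0.2, 0.8, -5.7]
width: 0.441
```

```bash
python3 -c "
from h import *
st();rows((.586,.0285,.15,93.3))"
```

```text
4.475 [ 0.4528 -0.2671  0.152 ] [-0.23  0.83 -5.74] 0.44103483387061276 [-0.08  0.18  0.59  1.86 -0.11  1.13  2.12]
t [0.2953 0.1339 0.0026] a [ 0.39  0.08 -3.16]
```

Call:
servo_tool([
  {"tx": 0.04, "ty": 0.018, "tz": 0, "ax": 0.2, "ay": 0, "az": -1},
  {"tx": 0.1, "ty": 0.045, "tz": 0, "ax": 0.4, "ay": 0, "az": -3.2},
  {"tx": 0.155, "ty": 0.07, "tz": 0.002, "ax": 0.4, "ay": 0.1, "az": -3.2},
  {"tx": 0.21, "ty": 0.095, "tz": 0.002, "ax": 0.4, "ay": 0.1, "az": -3.2},
  {"tx": 0.255, "ty": 0.116, "tz": 0.002, "ax": 0.4, "ay": 0.1, "az": -3.2},
  {"tx": 0.28, "ty": 0.127, "tz": 0.002, "ax": 0.4, "ay": 0.1, "az": -3.2},
  {"tx": 0.295, "ty": 0.134, "tz": 0.002, "ax": 0.4, "ay": 0.1, "az": -3.2},
  {"tx": 0.295, "ty": 0.134, "tz": 0.002, "ax": 0.4, "ay": 0.1, "az": -3.2},
  {"tx": 0.295, "ty": 0.134, "tz": 0.002, "ax": 0.4, "ay": 0.1, "az": -3.2},
], hand=-1)

```text
time_s: 5.6
tcp_pos: [0.5856, 0.0263, 0.1503]
orientation: [-0.0, 0.687, 0.727, -0.0]
ft_force: [-0.0, 0.6, -4.4]
width: 0.442
```

```bash
python3 -c "
from h import *
st();rows((.586,.0285,.11,93.3))
B=shot('side');b=B['pixels'][120:225,205:310,::-1];t=shot('top')['pixels'][140:200,210:280,::-1]
print('stud top 77/99 side px',proj(B,(.5855,.0284,.077)),proj(B,(.5855,.0284,.099)),proj(B,(.5855,.0284,.136)))
cv2.imwrite('pics/g2.png',np.hstack([cv2.resize(b,(500,500),interpolation=cv2.INTER_CUBIC),cv2.resize(t,(300,500))]))"
```

```text
5.6 [0.5856 0.0263 0.1503] [-0.01  0.63 -4.37] 0.4419759486915882 [-0.44  0.31  0.38  1.69 -0.12  1.16  1.6 ]
t [0.0022 0.0006 0.0403] a [-0.05  0.02 -0.08]
stud top 77/99 side px (np.float64(255.36399352706), np.float64(183.25636240716304)) (np.float64(255.42053527880927), np.float64(178.20953627868522)) (np.float64(255.51879200932368), np.float64(169.43377927526487))
```

View pics/g2.png

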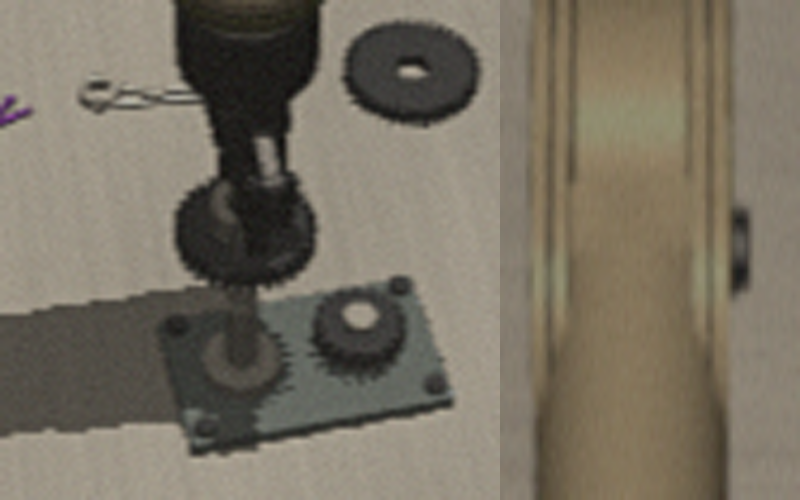

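The gear hangs level above the stud, centred near (256,168) in the side view against (255.5,168) expected. I'll lower it carefully.

Call:
servo_tool([
  {"tx": 0.0022, "ty": 0, "tz": 0.01, "ax": 0, "ay": 0, "az": 0},
  {"tx": 0.0022, "ty": 0, "tz": 0.02, "ax": 0, "ay": 0, "az": 0},
  {"tx": 0.0022, "ty": 0, "tz": 0.03, "ax": 0, "ay": 0, "az": 0},
  {"tx": 0.0022, "ty": 0, "tz": 0.033, "ax": 0, "ay": 0, "az": 0},
  {"tx": 0.0022, "ty": 0, "tz": 0.036, "ax": 0, "ay": 0, "az": 0},
  {"tx": 0.0022, "ty": 0, "tz": 0.038, "ax": 0, "ay": 0, "az": 0},
], hand=-1)

```text
time_s: 6.45
tcp_pos: [0.5857, 0.0287, 0.1126]
orientation: [-0.0, 0.687, 0.727, -0.0]
ft_force: [0.9, -0.4, -4.5]
width: 0.446
```

Call:
servo_tool([
  {"tx": 0, "ty": 0, "tz": 0.002, "ax": 0, "ay": 0, "az": 0},
  {"tx": 0, "ty": 0, "tz": 0.004, "ax": 0, "ay": 0, "az": 0},
  {"tx": 0, "ty": 0, "tz": 0.006, "ax": 0, "ay": 0, "az": 0},
], hand=-1)

```text
time_s: 6.82
tcp_pos: [0.5858, 0.0288, 0.1066]
orientation: [-0.0, 0.687, 0.727, 0.0]
ft_force: [-0.4, -0.2, -3.3]
width: 0.441
```

Call:
servo_tool([
  {"tx": 0, "ty": 0, "tz": 0.003, "ax": 0, "ay": 0, "az": 0},
  {"tx": 0, "ty": 0, "tz": 0.006, "ax": 0, "ay": 0, "az": 0},
  {"tx": 0, "ty": 0, "tz": 0.009, "ax": 0, "ay": 0, "az": 0},
  {"tx": 0, "ty": 0, "tz": 0.012, "ax": 0, "ay": 0, "az": 0},
], hand=-1)

```text
time_s: 7.32
tcp_pos: [0.5858, 0.0287, 0.0944]
orientation: [-0.0, 0.687, 0.727, 0.0]
ft_force: [0.6, 0.6, -4.0]
width: 0.445
```

Call:
servo_tool([
  {"tx": 0, "ty": 0, "tz": 0.003, "ax": 0, "ay": 0, "az": 0},
  {"tx": 0, "ty": 0, "tz": 0.006, "ax": 0, "ay": 0, "az": 0},
  {"tx": 0, "ty": 0, "tz": 0.009, "ax": 0, "ay": 0, "az": 0},
  {"tx": 0, "ty": 0, "tz": 0.012, "ax": 0, "ay": 0, "az": 0},
], hand=-1)

```text
time_s: 7.82
tcp_pos: [0.5858, 0.0288, 0.0822]
orientation: [-0.0, 0.687, 0.727, 0.0]
ft_force: [-1.1, -0.2, -3.7]
width: 0.442
```

Call:
servo_tool([
  {"tx": 0, "ty": 0, "tz": 0.006, "ax": 0, "ay": 0, "az": 0},
  {"tx": 0, "ty": 0, "tz": 0.013, "ax": 0, "ay": 0, "az": 0},
  {"tx": 0, "ty": 0, "tz": 0.02, "ax": 0, "ay": 0, "az": 0},
  {"tx": 0, "ty": 0, "tz": 0.027, "ax": 0, "ay": 0, "az": 0},
  {"tx": 0, "ty": 0, "tz": 0.032, "ax": 0, "ay": 0, "az": 0},
  {"tx": 0, "ty": 0, "tz": 0.036, "ax": 0, "ay": 0, "az": 0},
  {"tx": 0, "ty": 0, "tz": 0.039, "ax": 0, "ay": 0, "az": 0},
], hand=-1)

```text
time_s: 8.7
tcp_pos: [0.5858, 0.0288, 0.043]
orientation: [-0.0, 0.687, 0.727, 0.0]
ft_force: [-0.0, 0.7, -3.7]
width: 0.444
```

Call:
servo_tool([
  {"tx": 0, "ty": 0, "tz": 0.001, "ax": 0, "ay": 0, "az": 0},
  {"tx": 0, "ty": 0, "tz": 0.002, "ax": 0, "ay": 0, "az": 0},
  {"tx": 0, "ty": 0, "tz": 0.003, "ax": 0, "ay": 0, "az": 0},
], hand=-1)

```text
time_s: 9.07
tcp_pos: [0.5859, 0.0289, 0.0401]
orientation: [0.0, 0.687, 0.727, 0.0]
ft_force: [-0.0, 0.8, -3.4]
width: 0.445
```

Call:
servo_tool([
  {"tx": 0, "ty": 0, "tz": 0.0007, "ax": 0, "ay": 0, "az": 0},
  {"tx": 0, "ty": 0, "tz": 0.0014, "ax": 0, "ay": 0, "az": 0},
  {"tx": 0, "ty": 0, "tz": 0.002, "ax": 0, "ay": 0, "az": 0},
], hand=-1)

```text
time_s: 9.45
tcp_pos: [0.5859, 0.0289, 0.0381]
orientation: [0.0, 0.687, 0.727, 0.0]
ft_force: [-0.1, 0.4, -3.1]
width: 0.442
```

Call:
servo_tool([
  {"tx": 0, "ty": 0, "tz": 0.0005, "ax": 0, "ay": 0, "az": 0},
  {"tx": 0, "ty": 0, "tz": 0.001, "ax": 0, "ay": 0, "az": 0},
], hand=-1)

```text
time_s: 9.7
tcp_pos: [0.586, 0.0288, 0.0375]
orientation: [-0.0, 0.687, 0.727, 0.0]
ft_force: [-4.9, 0.4, 6.1]
width: 0.447
```

The gear is seated (the force reversed to +6 N at z 0.0375). I'll release it and rise.

Call:
servo_tool([
  {"tx": 0, "ty": 0, "tz": 0, "ax": 0, "ay": 0, "az": 0},
  {"tx": 0, "ty": 0, "tz": 0, "ax": 0, "ay": 0, "az": 0},
  {"tx": 0, "ty": 0, "tz": 0, "ax": 0, "ay": 0, "az": 0},
  {"tx": 0, "ty": 0, "tz": -0.01, "ax": 0, "ay": 0, "az": 0},
  {"tx": 0, "ty": 0, "tz": -0.05, "ax": 0, "ay": 0, "az": 0},
  {"tx": 0, "ty": 0, "tz": -0.1, "ax": 0, "ay": 0, "az": 0},
  {"tx": 0, "ty": 0, "tz": -0.15, "ax": 0, "ay": 0, "az": 0},
  {"tx": 0, "ty": 0, "tz": -0.17, "ax": 0, "ay": 0, "az": 0},
  {"tx": 0, "ty": 0, "tz": -0.17, "ax": 0, "ay": 0, "az": 0},
], hand=1)

```text
time_s: 10.82
tcp_pos: [0.5869, 0.0288, 0.2097]
orientation: [0.001, 0.687, 0.727, 0.002]
ft_force: [-0.8, -0.2, -0.5]
width: 1.004
```

Run:
```python
from h import *
st()
A=cv2.imread('pics/t0.png');im=env.get_image('top')
V=A.sum(2).astype(float)/3
# clip pixel mask vs local background; eye blob & leg line
d=cv2.medianBlur(A,3); bgr=cv2.medianBlur(A,41).astype(float).sum(2)/3
# leg: for rows 168..195 darkest-weighted column in right strip
L=[]
for v in list(range(168,182))+list(range(187,195)):
    lo,hi=(167,171) if v<182 else (165,170)
    w=np.clip(bgr[v,lo:hi]-V[v,lo:hi]-4,0,None)
    if w.sum()>8: L.append((plane(im,(w*np.arange(lo,hi)).sum()/w.sum(),v,.003)))
L=np.array(L);print(L[:, :2].round(4))
print('leg lin: y=',np.polyfit(L[:,0],L[:,1],1), 'yaw',np.degrees(np.arctan(np.polyfit(L[:,0],L[:,1],1)[0])))
print('eye pts',plane(im,162.5,195.5,.005),'eye bottom',plane(im,163,199.7,.005),'tip',plane(im,167.7,167.6,.003))
B=env.get_image('side');b=cv2.imwrite('pics/c1.png',np.hstack([cv2.resize(B['pixels'][125:155,205:265,::-1],(800,400),interpolation=cv2.INTER_CUBIC)])) 
s=B['pixels'][150:210,225:285,::-1];cv2.imwrite('pics/c1.png',np.vstack([cv2.resize(B['pixels'][120:160,205:285,::-1],(600,300),interpolation=cv2.INTER_CUBIC),cv2.resize(B['pixels'][160:200,220:300,::-1],(600,300),interpolation=cv2.INTER_CUBIC)]))
for z in (.077,.088,.099): print(proj(B,(.5858,.0287,z)))
```

```text
10.825 [0.5869 0.0288 0.2097] [-0.77 -0.22 -0.46] 1.003662375647299 [-0.45  0.26  0.39  1.62 -0.1   1.28  1.58]
[[0.6175 0.2729]
 [0.6111 0.2707]
 [0.6079 0.27  ]
 [0.6047 0.2694]
 [0.6015 0.269 ]
 [0.5983 0.2692]
 [0.595  0.2699]
 [0.5918 0.2694]
 [0.5886 0.2685]
 [0.5854 0.2696]
 [0.5822 0.2695]
 [0.5789 0.2689]
 [0.5757 0.269 ]
 [0.5563 0.2743]
 [0.5532 0.2719]
 [0.55   0.271 ]
 [0.5468 0.2703]
 [0.5436 0.2727]
 [0.5404 0.2714]
 [0.5372 0.2714]
 [0.534  0.272 ]]
leg lin: y= [-0.02640982  0.28574385] yaw -1.5128195013737198
eye pts [0.52873451 0.28556034 0.005     ] eye bottom [0.51537096 0.28347115 0.005     ] tip [0.6188397  0.27259835 0.003     ]
(np.float64(255.45153365505234), np.float64(183.16167211931597))
(np.float64(255.4801689185948), np.float64(180.65361073938286))
(np.float64(255.50915236088505), np.float64(178.11446037992582))
```

View pics/c1.png

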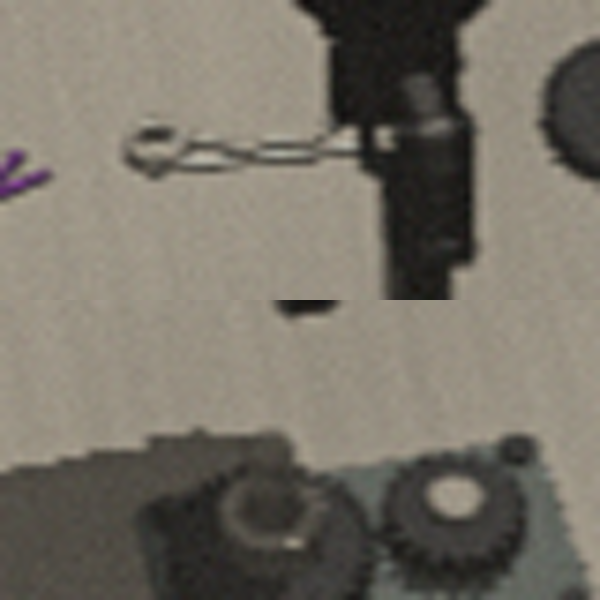

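The gear is on the boss with the stud through the bore (side view, about (256,179)). Since I'm directly above the stud, I'll feel for its top with shut fingers.

Call:
servo_tool([
  {"tx": 0, "ty": -0.001, "tz": 0.03, "ax": 0, "ay": 0, "az": 0},
  {"tx": 0, "ty": -0.001, "tz": 0.06, "ax": 0, "ay": 0, "az": 0},
  {"tx": 0, "ty": -0.001, "tz": 0.09, "ax": 0, "ay": 0, "az": 0},
  {"tx": 0, "ty": -0.001, "tz": 0.103, "ax": 0, "ay": 0, "az": 0},
  {"tx": 0, "ty": -0.001, "tz": 0.107, "ax": 0, "ay": 0, "az": 0},
  {"tx": 0, "ty": -0.001, "tz": 0.107, "ax": 0, "ay": 0, "az": 0},
], hand=-1)

```text
time_s: 11.68
tcp_pos: [0.5848, 0.0287, 0.1004]
orientation: [-0.0, 0.687, 0.727, 0.0]
ft_force: [0.2, -1.0, 0.0]
width: 0.001
```

Call:
servo_tool([
  {"tx": 0, "ty": 0, "tz": 0.001, "ax": 0, "ay": 0, "az": 0},
  {"tx": 0, "ty": 0, "tz": 0.002, "ax": 0, "ay": 0, "az": 0},
  {"tx": 0, "ty": 0, "tz": 0.002, "ax": 0, "ay": 0, "az": 0},
])

```text
time_s: 12.05
tcp_pos: [0.585, 0.0288, 0.0986]
orientation: [0.0, 0.687, 0.727, 0.0]
ft_force: [-0.3, -0.1, 1.2]
width: 0.004
```

Run:
```python
from h import *
st()
b=cv2.imread('pics/s0.png').astype(int).sum(2)//3
print(b[170:190,250:263])
```

```text
12.05 [0.585  0.0288 0.0986] [-0.31 -0.11  1.18] 0.004190728512032053 [-0.43  0.37  0.37  1.74 -0.15  1.06  1.62]
[[135 141 139 139 134 135 132 133 136 138 133 131 132]
 [130 140 138 137 138 133 130 137 140 135 131 133 132]
 [132 136 137 136 136 136 133 133 136 139 136 136 134]
 [136 134 136 136 139 141 135 137 138 139 135 134 127]
 [133 135 131 140 140 136 135 133 138 140 137 129 131]
 [142 136 133 137 140 139 136 135 135 139 132 138 130]
 [136 136 137 135 135 130 132 132 134 139 138 132 129]
 [136 137 132 137 122 123 120 119 137 136 136 137 134]
 [137 136 123 127 140 133 133 130 131 134 144 134 136]
 [134 140 116 113 135 140 138 132 119 125 135 144 134]
 [135 135 108 103 128 136 136 129 109 119 137 141 136]
 [137 140 112  81  99 114 116 101  92 115 142 139 135]
 [136 142 103  64  72  77  80  76  78 113 139 139 133]
 [139 140 108  60  59  69  68  60  75  91  99 111 107]
 [135 139 107  65  63  92 101  77  77  78  93  92  93]
 [101 100  80  66  62  81  92  82  75  79  97  95  95]
 [ 99  90  72  52  54  59  59  58  58  81  94 100  92]
 [ 92  87  63  48  54  49  54  59  53  81  92  93  91]
 [ 97  89  66  47  52  54  60  50  57  78  94  97  97]
 [104  99  74  43  49  57  54  54  58  90 103  95  91]]
```

Call:
servo_tool([
  {"tx": 0, "ty": 0, "tz": 0.001, "ax": 0, "ay": 0, "az": 0},
  {"tx": 0, "ty": 0, "tz": 0.002, "ax": 0, "ay": 0, "az": 0},
  {"tx": 0, "ty": 0, "tz": 0.002, "ax": 0, "ay": 0, "az": 0},
])

```text
time_s: 12.42
tcp_pos: [0.5849, 0.0288, 0.0965]
orientation: [-0.0, 0.687, 0.727, 0.0]
ft_force: [0.1, 0.1, 0.2]
width: -0.002
```

Call:
servo_tool([
  {"tx": 0, "ty": 0, "tz": 0.0005, "ax": 0, "ay": 0, "az": 0},
  {"tx": 0, "ty": 0, "tz": 0.001, "ax": 0, "ay": 0, "az": 0},
  {"tx": 0, "ty": 0, "tz": 0.001, "ax": 0, "ay": 0, "az": 0},
])

```text
time_s: 12.8
tcp_pos: [0.5848, 0.0288, 0.0955]
orientation: [-0.0, 0.687, 0.727, 0.0]
ft_force: [0.8, 0.0, 0.1]
width: -0.005
```

Call:
servo_tool([
  {"tx": 0, "ty": 0, "tz": 0.0005, "ax": 0, "ay": 0, "az": 0},
  {"tx": 0, "ty": 0, "tz": 0.001, "ax": 0, "ay": 0, "az": 0},
  {"tx": 0, "ty": 0, "tz": 0.001, "ax": 0, "ay": 0, "az": 0},
])

```text
time_s: 13.18
tcp_pos: [0.5848, 0.0288, 0.0944]
orientation: [-0.0, 0.687, 0.727, 0.0]
ft_force: [0.8, -0.3, 0.0]
width: -0.001
```

Call:
servo_tool([
  {"tx": 0, "ty": 0, "tz": 0.0005, "ax": 0, "ay": 0, "az": 0},
  {"tx": 0, "ty": 0, "tz": 0.001, "ax": 0, "ay": 0, "az": 0},
  {"tx": 0, "ty": 0, "tz": 0.0012, "ax": 0, "ay": 0, "az": 0},
])

```text
time_s: 13.55
tcp_pos: [0.5849, 0.0287, 0.0937]
orientation: [-0.0, 0.687, 0.727, 0.0]
ft_force: [-2.9, 0.7, 7.3]
width: -0.004
```

Call:
servo_tool([
  {"tx": 0, "ty": 0, "tz": 0.0005, "ax": 0, "ay": 0, "az": 0},
  {"tx": 0, "ty": 0, "tz": 0.001, "ax": 0, "ay": 0, "az": 0},
  {"tx": 0, "ty": 0, "tz": 0.0012, "ax": 0, "ay": 0, "az": 0},
])

```text
time_s: 13.92
tcp_pos: [0.585, 0.0288, 0.0936]
orientation: [-0.0, 0.687, 0.727, 0.001]
ft_force: [-6.1, -0.2, 13.8]
width: -0.0
```

Stud top felt at 0.0938, so the hole centre is at 0.0808 (the image estimate of about 0.095 for the top agrees). On to the clip.

Run:
```python
from h import *
B=env.get_image('side');print(plane(B,225.3,139.6,.005))
rows((.585,.0288,.17,93.3),(.530,.2825,.10,88.5))
```

```text
[0.53070438 0.28213561 0.005     ]
t [ 0.0001  0.0001 -0.0763] a [ 0.03 -0.07 -0.09]
t [ 0.2564 -0.0407 -0.0061] a [ 0.03 -0.07  4.71]
```

Call:
servo_tool([
  {"tx": 0, "ty": 0, "tz": -0.03, "ax": 0, "ay": 0, "az": 0},
  {"tx": 0, "ty": 0, "tz": -0.076, "ax": 0, "ay": 0, "az": 0},
  {"tx": 0.05, "ty": -0.008, "tz": -0.076, "ax": 0, "ay": 0, "az": 2},
  {"tx": 0.11, "ty": -0.017, "tz": -0.07, "ax": 0, "ay": 0, "az": 4.7},
  {"tx": 0.17, "ty": -0.027, "tz": -0.05, "ax": 0, "ay": 0, "az": 4.7},
  {"tx": 0.22, "ty": -0.035, "tz": -0.02, "ax": 0, "ay": 0, "az": 4.7},
  {"tx": 0.256, "ty": -0.041, "tz": -0.006, "ax": 0, "ay": 0, "az": 4.7},
  {"tx": 0.256, "ty": -0.041, "tz": -0.006, "ax": 0, "ay": 0, "az": 4.7},
  {"tx": 0.256, "ty": -0.041, "tz": -0.006, "ax": 0, "ay": 0, "az": 4.7},
], hand=1)

```text
time_s: 15.1
tcp_pos: [0.5302, 0.2812, 0.1001]
orientation: [0.0, 0.716, 0.698, 0.001]
ft_force: [-0.1, -0.2, 0.2]
width: 1.001
```

Run:
```python
from h import *
st();rows((.530,.2825,.002,88.5))
```

```text
15.1 [0.5302 0.2812 0.1001] [-0.14 -0.18  0.16] 1.0012121061979578 [-0.77  0.38  0.25  1.7  -0.11  1.07  1.06]
t [ 0.0013 -0.0003  0.0981] a [ 0.05 -0.04 -0.03]
```

Call:
servo_tool([
  {"tx": 0.0013, "ty": 0, "tz": 0.04, "ax": 0, "ay": 0, "az": 0},
  {"tx": 0.0013, "ty": 0, "tz": 0.075, "ax": 0, "ay": 0, "az": 0},
  {"tx": 0.0013, "ty": 0, "tz": 0.092, "ax": 0, "ay": 0, "az": 0},
  {"tx": 0.0013, "ty": 0, "tz": 0.0975, "ax": 0, "ay": 0, "az": 0},
  {"tx": 0.0013, "ty": 0, "tz": 0.0975, "ax": 0, "ay": 0, "az": 0},
  {"tx": 0.0013, "ty": 0, "tz": 0.0975, "ax": 0, "ay": 0, "az": 0},
], hand=1)

```text
time_s: 15.85
tcp_pos: [0.5311, 0.2829, 0.0039]
orientation: [0.0, 0.717, 0.698, 0.002]
ft_force: [0.1, 0.6, -0.4]
width: 1.0
```

Call:
servo_tool([
  {"tx": 0, "ty": 0, "tz": 0, "ax": 0, "ay": 0, "az": 0},
  {"tx": 0, "ty": 0, "tz": 0, "ax": 0, "ay": 0, "az": 0},
  {"tx": 0, "ty": 0, "tz": 0, "ax": 0, "ay": 0, "az": 0},
  {"tx": 0, "ty": 0, "tz": 0, "ax": 0, "ay": 0, "az": 0},
  {"tx": 0, "ty": 0, "tz": 0, "ax": 0, "ay": 0, "az": 0},
  {"tx": 0, "ty": 0, "tz": 0, "ax": 0, "ay": 0, "az": 0},
  {"tx": 0, "ty": 0, "tz": 0, "ax": 0, "ay": 0, "az": 0},
], hand=-1)

```text
time_s: 16.73
tcp_pos: [0.5313, 0.2831, 0.0044]
orientation: [0.0, 0.717, 0.698, 0.002]
ft_force: [-1.7, -0.3, 6.3]
width: 0.283
```

Run:
```python
from h import *
st();o=env.get_obs();print(o['orientation'])
```

```text
16.725 [0.5313 0.2831 0.0044] [-1.66 -0.31  6.32] 0.2826219419881416 [-0.75  0.51  0.23  1.75 -0.14  0.89  1.08]
[2.49387525e-04 7.16546215e-01 6.97537220e-01 1.81277091e-03]
```

Clip gripped (opening 0.28, about 26 mm). I'll lift and bring it to a staging pose in front of the stud.

Run:
```python
from h import *
rows((.53,.283,.14,88.5),(.4700,.0330,.14,93.3))
```

```text
t [ 0.0002 -0.0009 -0.1356] a [ 0.17 -0.13 -0.04]
t [-0.2513 -0.0542 -0.1363] a [ 0.17 -0.12 -4.84]
```

Call:
servo_tool([
  {"tx": 0, "ty": 0, "tz": -0.015, "ax": 0, "ay": 0, "az": 0},
  {"tx": 0, "ty": 0, "tz": -0.055, "ax": 0, "ay": 0, "az": 0},
  {"tx": 0, "ty": 0, "tz": -0.1, "ax": 0, "ay": 0, "az": 0},
  {"tx": 0, "ty": -0.001, "tz": -0.136, "ax": 0.2, "ay": -0.1, "az": 0},
  {"tx": -0.05, "ty": -0.011, "tz": -0.136, "ax": 0.2, "ay": -0.1, "az": -1},
  {"tx": -0.1, "ty": -0.022, "tz": -0.136, "ax": 0.2, "ay": -0.1, "az": -2},
  {"tx": -0.155, "ty": -0.034, "tz": -0.136, "ax": 0.2, "ay": -0.1, "az": -4.8},
  {"tx": -0.205, "ty": -0.044, "tz": -0.136, "ax": 0.2, "ay": -0.1, "az": -4.8},
  {"tx": -0.24, "ty": -0.052, "tz": -0.136, "ax": 0.2, "ay": -0.1, "az": -4.8},
  {"tx": -0.251, "ty": -0.054, "tz": -0.136, "ax": 0.2, "ay": -0.1, "az": -4.8},
  {"tx": -0.251, "ty": -0.054, "tz": -0.136, "ax": 0.2, "ay": -0.1, "az": -4.8},
  {"tx": -0.251, "ty": -0.054, "tz": -0.136, "ax": 0.2, "ay": -0.1, "az": -4.8},
], hand=-1)

```text
time_s: 18.23
tcp_pos: [0.4705, 0.0348, 0.1398]
orientation: [-0.0, 0.686, 0.728, 0.0]
ft_force: [-0.4, 0.3, -0.5]
width: 0.282
```

Run:
```python
from h import *
st();rows((.4700,.0330,.0827,93.3))
A=shot('top');B=shot('side')
t=A['pixels'][140:200,205:285,::-1];s=B['pixels'][140:200,190:270,::-1]
cv2.imwrite('pics/c2.png',np.vstack([cv2.resize(t,(400,300),interpolation=cv2.INTER_CUBIC),cv2.resize(s,(400,300),interpolation=cv2.INTER_CUBIC)]).copy())
c,sn=np.cos(np.radians(3.3)),np.sin(np.radians(3.3));o=env.get_obs()['tcp_pos']
tip=o+[.086*c+.011*sn,.086*sn-.011*c,-.0019];print('tip px expect',tip,proj(A,tip),proj(B,tip),'mid leg',[proj(i,o+[.045*c+.011*sn,.045*sn-.011*c,-.0019]) for i in (A,B)])
```

```text
18.225 [0.4705 0.0348 0.1398] [-0.38  0.3  -0.53] 0.2815340090755003 [-0.54  0.06  0.39  1.99 -0.03  1.1   1.49]
t [-0.0018 -0.0006  0.0571] a [-0.01 -0.03  0.07]
tip px expect [0.55682927 0.02853051 0.13772434] (np.float64(242.44185777769908), np.float64(184.5939944668715)) (np.float64(245.06975327576566), np.float64(170.2656447530783)) mid leg [(np.float64(242.9283059366016), np.float64(198.62718699060275)), (np.float64(230.1971139824028), np.float64(172.76797117755575))]
```

View pics/c2.png

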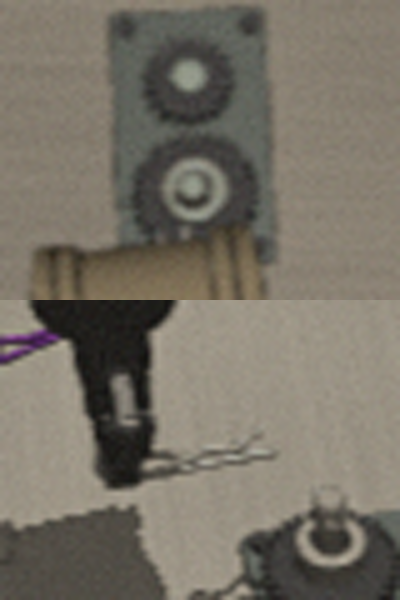

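The leg is level and its tip is at side (244.4,170.6) and top (242.4,185.6), within 1 px of expectation. I'll lower it to hole height.

Call:
servo_tool([
  {"tx": -0.002, "ty": 0, "tz": 0.02, "ax": 0, "ay": 0, "az": 0},
  {"tx": -0.002, "ty": 0, "tz": 0.04, "ax": 0, "ay": 0, "az": 0},
  {"tx": -0.002, "ty": 0, "tz": 0.0555, "ax": 0, "ay": 0, "az": 0},
  {"tx": -0.002, "ty": 0, "tz": 0.057, "ax": 0, "ay": 0, "az": 0},
  {"tx": -0.002, "ty": 0, "tz": 0.0571, "ax": 0, "ay": 0, "az": 0},
  {"tx": -0.002, "ty": 0, "tz": 0.0571, "ax": 0, "ay": 0, "az": 0},
], hand=-1)

```text
time_s: 19.08
tcp_pos: [0.4709, 0.0327, 0.0832]
orientation: [-0.0, 0.686, 0.728, 0.0]
ft_force: [0.4, -0.3, -0.2]
width: 0.281
```

Run:
```python
from h import *
st();rows((.4700,.0330,.0827,93.3))
A=shot('top');B=shot('side')
t=A['pixels'][150:200,215:265,::-1];s=B['pixels'][160:200,225:275,::-1]
cv2.imwrite('pics/c3.png',np.hstack([cv2.resize(t,(400,400),interpolation=cv2.INTER_CUBIC),cv2.resize(s,(400,320),interpolation=cv2.INTER_CUBIC)[:400] if 0 else cv2.resize(s,(400,400),interpolation=cv2.INTER_CUBIC)]))
for i in (A,B): print(proj(i,(.5855,.0286,.0938)),proj(i,(.5855,.0286,.0808)))
```

```text
19.075 [0.4709 0.0327 0.0832] [ 0.37 -0.33 -0.23] 0.28091465650505265 [-0.53  0.14  0.39  2.04 -0.07  0.97  1.52]
t [ 0.0004 -0.0009  0.0005] a [ 0.03 -0.03  0.07]
(np.float64(242.95344886633578), np.float64(176.4577534704431)) (np.float64(243.04122260601855), np.float64(176.92440467420133))
(np.float64(255.39504743811844), np.float64(179.35923704654314)) (np.float64(255.36175307122147), np.float64(182.3391772510114))
```

View pics/c3.png

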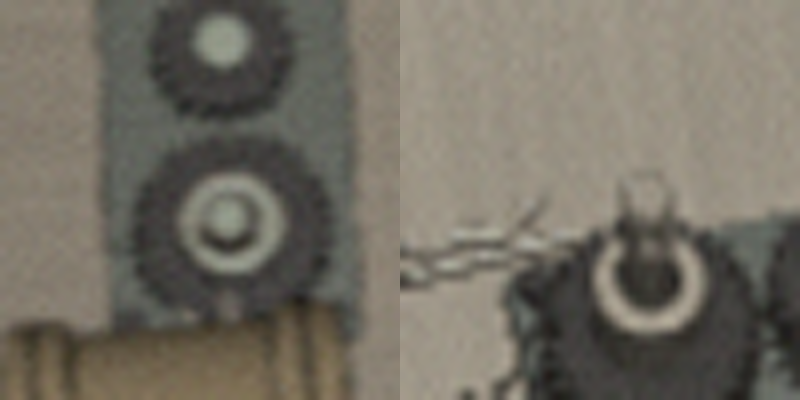

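Leg tip (top col 243.2) lines up with the stud (243.1), and both heights look right in the side view. I'll advance and then creep in.

Call:
servo_tool([
  {"tx": 0.0003, "ty": 0.005, "tz": 0.0005, "ax": 0, "ay": 0, "az": 0},
  {"tx": 0.0003, "ty": 0.01, "tz": 0.0005, "ax": 0, "ay": 0, "az": 0},
  {"tx": 0.0003, "ty": 0.014, "tz": 0.0005, "ax": 0, "ay": 0, "az": 0},
  {"tx": 0.0003, "ty": 0.014, "tz": 0.0005, "ax": 0, "ay": 0, "az": 0},
], hand=-1)

```text
time_s: 19.68
tcp_pos: [0.4851, 0.0338, 0.0825]
orientation: [-0.0, 0.686, 0.728, 0.0]
ft_force: [-0.5, 0.2, -0.0]
width: 0.28
```

Call:
servo_tool([
  {"tx": 0, "ty": 0.001, "tz": 0, "ax": 0, "ay": 0, "az": 0},
  {"tx": 0, "ty": 0.002, "tz": 0, "ax": 0, "ay": 0, "az": 0},
  {"tx": 0, "ty": 0.003, "tz": 0, "ax": 0, "ay": 0, "az": 0},
], hand=-1)

```text
time_s: 20.05
tcp_pos: [0.4881, 0.0339, 0.0825]
orientation: [-0.0, 0.686, 0.728, 0.0]
ft_force: [-0.8, -0.4, -0.7]
width: 0.282
```

Call:
servo_tool([
  {"tx": 0, "ty": 0.0007, "tz": 0, "ax": 0, "ay": 0, "az": 0},
  {"tx": 0, "ty": 0.0014, "tz": 0, "ax": 0, "ay": 0, "az": 0},
  {"tx": 0, "ty": 0.002, "tz": 0, "ax": 0, "ay": 0, "az": 0},
], hand=-1)

```text
time_s: 20.42
tcp_pos: [0.4901, 0.034, 0.0825]
orientation: [-0.0, 0.686, 0.728, 0.0]
ft_force: [0.2, 0.1, -1.8]
width: 0.286
```

Call:
servo_tool([
  {"tx": 0, "ty": 0.0007, "tz": 0, "ax": 0, "ay": 0, "az": 0},
  {"tx": 0, "ty": 0.0014, "tz": 0, "ax": 0, "ay": 0, "az": 0},
], hand=-1)

```text
time_s: 20.68
tcp_pos: [0.4915, 0.0341, 0.0825]
orientation: [-0.0, 0.686, 0.728, 0.0]
ft_force: [0.4, 0.1, -0.5]
width: 0.282
```

Call:
servo_tool([
  {"tx": 0, "ty": 0.0007, "tz": 0, "ax": 0, "ay": 0, "az": 0},
  {"tx": 0, "ty": 0.0014, "tz": 0, "ax": 0, "ay": 0, "az": 0},
], hand=-1)

```text
time_s: 20.92
tcp_pos: [0.493, 0.0342, 0.0825]
orientation: [-0.0, 0.686, 0.728, 0.0]
ft_force: [-1.1, -0.5, -0.5]
width: 0.281
```

Call:
servo_tool([
  {"tx": 0, "ty": 0.0007, "tz": 0, "ax": 0, "ay": 0, "az": 0},
  {"tx": 0, "ty": 0.0014, "tz": 0, "ax": 0, "ay": 0, "az": 0},
], hand=-1)

```text
time_s: 21.18
tcp_pos: [0.4944, 0.0343, 0.0825]
orientation: [-0.0, 0.686, 0.728, 0.0]
ft_force: [0.5, 0.0, -0.7]
width: 0.281
```

Call:
servo_tool([
  {"tx": 0, "ty": 0.0007, "tz": 0, "ax": 0, "ay": 0, "az": 0},
  {"tx": 0, "ty": 0.0014, "tz": 0, "ax": 0, "ay": 0, "az": 0},
], hand=-1)

```text
time_s: 21.42
tcp_pos: [0.4959, 0.0344, 0.0825]
orientation: [-0.0, 0.686, 0.728, 0.0]
ft_force: [0.5, -0.7, -0.9]
width: 0.281
```

Call:
servo_tool([
  {"tx": 0, "ty": 0.001, "tz": 0, "ax": 0, "ay": 0, "az": 0},
  {"tx": 0, "ty": 0.002, "tz": 0, "ax": 0, "ay": 0, "az": 0},
  {"tx": 0, "ty": 0.003, "tz": 0, "ax": 0, "ay": 0, "az": 0},
], hand=-1)

```text
time_s: 21.8
tcp_pos: [0.4989, 0.0345, 0.0825]
orientation: [-0.0, 0.686, 0.728, 0.0]
ft_force: [1.0, -0.1, -0.1]
width: 0.284
```

Call:
servo_tool([
  {"tx": 0, "ty": 0.001, "tz": 0, "ax": 0, "ay": 0, "az": 0},
  {"tx": 0, "ty": 0.002, "tz": 0, "ax": 0, "ay": 0, "az": 0},
  {"tx": 0, "ty": 0.003, "tz": 0, "ax": 0, "ay": 0, "az": 0},
], hand=-1)

```text
time_s: 22.18
tcp_pos: [0.502, 0.0347, 0.0825]
orientation: [-0.0, 0.686, 0.728, 0.0]
ft_force: [-0.3, -0.3, -0.8]
width: 0.283
```

Call:
servo_tool([
  {"tx": 0, "ty": 0.001, "tz": 0, "ax": 0, "ay": 0, "az": 0},
  {"tx": 0, "ty": 0.002, "tz": 0, "ax": 0, "ay": 0, "az": 0},
  {"tx": 0, "ty": 0.003, "tz": 0, "ax": 0, "ay": 0, "az": 0},
], hand=-1)

```text
time_s: 22.55
tcp_pos: [0.5051, 0.0349, 0.0825]
orientation: [-0.0, 0.686, 0.728, 0.0]
ft_force: [0.8, -0.5, -0.3]
width: 0.284
```

Call:
servo_tool([
  {"tx": 0, "ty": 0.001, "tz": 0, "ax": 0, "ay": 0, "az": 0},
  {"tx": 0, "ty": 0.002, "tz": 0, "ax": 0, "ay": 0, "az": 0},
  {"tx": 0, "ty": 0.003, "tz": 0, "ax": 0, "ay": 0, "az": 0},
], hand=-1)

```text
time_s: 22.92
tcp_pos: [0.5081, 0.0351, 0.0825]
orientation: [-0.0, 0.686, 0.728, 0.0]
ft_force: [-0.0, 0.1, -0.3]
width: 0.279
```

Call:
servo_tool([
  {"tx": 0, "ty": 0.001, "tz": 0, "ax": 0, "ay": 0, "az": 0},
  {"tx": 0, "ty": 0.002, "tz": 0, "ax": 0, "ay": 0, "az": 0},
  {"tx": 0, "ty": 0.003, "tz": 0, "ax": 0, "ay": 0, "az": 0},
], hand=-1)

```text
time_s: 23.3
tcp_pos: [0.511, 0.0354, 0.0824]
orientation: [-0.0, 0.686, 0.728, 0.0]
ft_force: [-2.1, 0.6, -1.2]
width: 0.282
```

Call:
servo_tool([
  {"tx": 0, "ty": 0.001, "tz": 0, "ax": 0, "ay": 0, "az": 0},
  {"tx": 0, "ty": 0.002, "tz": 0, "ax": 0, "ay": 0, "az": 0},
  {"tx": 0, "ty": 0.003, "tz": 0, "ax": 0, "ay": 0, "az": 0},
], hand=-1)

```text
time_s: 23.68
tcp_pos: [0.5129, 0.0356, 0.0819]
orientation: [-0.001, 0.686, 0.728, -0.001]
ft_force: [-6.4, 0.8, -0.1]
width: 0.283
```

The bow is engaging the stud (−6 N). I'll carry on gently.

Call:
servo_tool([
  {"tx": 0, "ty": 0.001, "tz": 0, "ax": 0, "ay": 0, "az": 0},
  {"tx": 0, "ty": 0.002, "tz": 0, "ax": 0, "ay": 0, "az": 0},
  {"tx": 0, "ty": 0.003, "tz": 0, "ax": 0, "ay": 0, "az": 0},
], hand=-1)

```text
time_s: 24.05
tcp_pos: [0.5138, 0.0358, 0.081]
orientation: [-0.003, 0.686, 0.728, -0.002]
ft_force: [-9.1, 0.4, 0.9]
width: 0.28
```

Call:
servo_tool([
  {"tx": 0, "ty": 0.001, "tz": 0, "ax": 0, "ay": 0, "az": 0},
  {"tx": 0, "ty": 0.002, "tz": 0, "ax": 0, "ay": 0, "az": 0},
], hand=-1)

```text
time_s: 24.3
tcp_pos: [0.5148, 0.0359, 0.0806]
orientation: [-0.004, 0.686, 0.728, -0.003]
ft_force: [-7.8, 1.7, 0.7]
width: 0.286
```

Run:
```python
from h import *
print(env.get_obs()['torque'])
c,s=np.cos(np.radians(3.3)),np.sin(np.radians(3.3))
for d in (69,66,63): rows((.5855-d/1e3*c-.011*s,.0286-d/1e3*s+.011*c,.0827,93.3))
```

```text
[ 0.15369452  1.61082083 -0.00835886]
t [-0.0004  0.0011 -0.0021] a [-0.56 -0.04  0.09]
t [-0.0004  0.0041 -0.0021] a [-0.56 -0.04  0.09]
t [-0.0004  0.0071 -0.0021] a [-0.56 -0.04  0.09]
```

Call:
servo_tool([
  {"tx": 0, "ty": 0.0005, "tz": -0.001, "ax": -0.3, "ay": 0, "az": 0},
  {"tx": 0, "ty": 0.001, "tz": -0.002, "ax": -0.5, "ay": 0, "az": 0},
  {"tx": 0, "ty": 0.0025, "tz": -0.002, "ax": -0.6, "ay": 0, "az": 0},
  {"tx": 0, "ty": 0.004, "tz": -0.002, "ax": -0.6, "ay": 0, "az": 0},
], hand=-1)

```text
time_s: 24.8
tcp_pos: [0.5173, 0.0361, 0.0819]
orientation: [-0.001, 0.686, 0.728, -0.001]
ft_force: [-7.3, 0.9, 0.2]
width: 0.283
```

Run:
```python
from h import *
o=env.get_obs();print(o['ft_force'],o['torque'])
c,s=np.cos(np.radians(3.3)),np.sin(np.radians(3.3))
for d in (66,63): rows((.5855-d/1e3*c-.011*s,.0286-d/1e3*s+.011*c,.0827,93.3))
B=shot('side');A=shot('top')
t=A['pixels'][150:200,215:265,::-1];s=B['pixels'][160:200,225:275,::-1]
cv2.imwrite('pics/c4.png',np.hstack([cv2.resize(i,(400,400),interpolation=cv2.INTER_CUBIC) for i in (t,s)]))
```

```text
[-7.29458009  0.85968216  0.24688367] [ 0.19344369  1.43166529 -0.00674937]
t [-0.0005  0.0016 -0.0008] a [-0.16 -0.04  0.1 ]
t [-0.0005  0.0046 -0.0008] a [-0.16 -0.04  0.1 ]
```

View pics/c4.png

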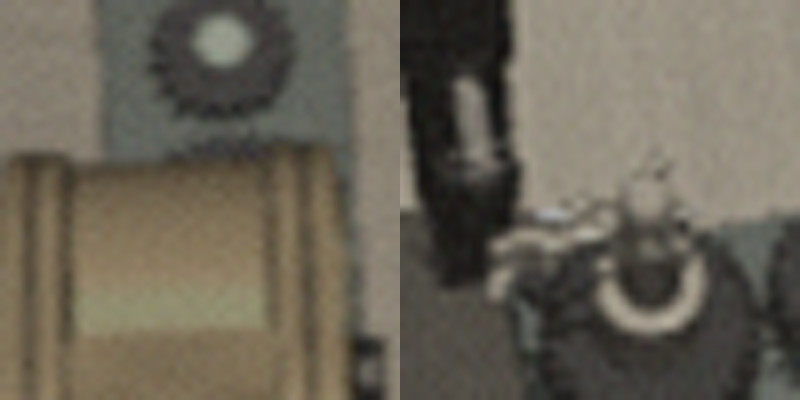

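The leg passes the stud (tip just right of it at crop (682,212)) and the bow end is behind it. I'll keep pushing.

Call:
servo_tool([
  {"tx": 0, "ty": 0.001, "tz": -0.001, "ax": -0.2, "ay": 0, "az": 0},
  {"tx": 0, "ty": 0.002, "tz": -0.001, "ax": -0.3, "ay": 0, "az": 0},
  {"tx": 0, "ty": 0.003, "tz": -0.001, "ax": -0.3, "ay": 0, "az": 0},
  {"tx": 0, "ty": 0.004, "tz": -0.001, "ax": -0.3, "ay": 0, "az": 0},
], hand=-1)

```text
time_s: 25.4
tcp_pos: [0.5205, 0.0365, 0.0825]
orientation: [-0.0, 0.686, 0.728, 0.0]
ft_force: [-9.4, 0.9, -0.0]
width: 0.28
```

Call:
servo_tool([
  {"tx": 0, "ty": 0.001, "tz": -0.0005, "ax": -0.2, "ay": 0, "az": 0},
  {"tx": 0, "ty": 0.002, "tz": -0.0005, "ax": -0.3, "ay": 0, "az": 0},
  {"tx": 0, "ty": 0.003, "tz": -0.0005, "ax": -0.3, "ay": 0, "az": 0},
], hand=-1)

```text
time_s: 25.78
tcp_pos: [0.5224, 0.0367, 0.0825]
orientation: [0.001, 0.686, 0.728, 0.001]
ft_force: [-8.4, 1.4, -0.4]
width: 0.285
```

Run:
```python
from h import *
o=env.get_obs();print(o['ft_force'],o['torque'])
c,s=np.cos(np.radians(3.3)),np.sin(np.radians(3.3))
for d in (60,57,50): rows((.5855-d/1e3*c-.011*s,.0286-d/1e3*s+.011*c,.0827,93.3))
```

```text
[-8.386252    1.40765733 -0.36091803] [0.13035425 1.67550196 0.08029825]
t [-0.0007  0.0026 -0.0002] a [ 0.19 -0.05  0.11]
t [-0.0007  0.0056 -0.0002] a [ 0.19 -0.05  0.11]
t [-0.0007  0.0126 -0.0002] a [ 0.19 -0.05  0.11]
```

Call:
servo_tool([
  {"tx": 0, "ty": 0.001, "tz": -0.0003, "ax": 0, "ay": 0, "az": 0},
  {"tx": 0, "ty": 0.002, "tz": -0.0005, "ax": 0, "ay": 0, "az": 0},
  {"tx": 0, "ty": 0.003, "tz": -0.0005, "ax": 0, "ay": 0, "az": 0},
], hand=-1)

```text
time_s: 26.15
tcp_pos: [0.5244, 0.0369, 0.0826]
orientation: [0.0, 0.686, 0.728, 0.001]
ft_force: [-4.6, 1.0, -1.0]
width: 0.28
```

Call:
servo_tool([
  {"tx": 0, "ty": 0.001, "tz": -0.0003, "ax": 0, "ay": 0, "az": 0},
  {"tx": 0, "ty": 0.002, "tz": -0.0005, "ax": 0, "ay": 0, "az": 0},
  {"tx": 0, "ty": 0.003, "tz": -0.0005, "ax": 0, "ay": 0, "az": 0},
], hand=-1)

```text
time_s: 26.52
tcp_pos: [0.5273, 0.0371, 0.083]
orientation: [-0.0, 0.686, 0.728, 0.001]
ft_force: [-2.8, 1.0, -0.5]
width: 0.283
```

Run:
```python
from h import *
o=env.get_obs();print(o['ft_force'],o['torque'])
c,s=np.cos(np.radians(3.3)),np.sin(np.radians(3.3))
for d in (54,50): rows((.5855-d/1e3*c-.011*s,.0286-d/1e3*s+.011*c,.0827,93.3))
```

```text
[-2.75571861  0.98194854 -0.54408502] [0.23045371 0.69064461 0.06747893]
t [-0.0008  0.0037  0.0003] a [ 0.04 -0.05  0.12]
t [-0.0008  0.0077  0.0003] a [ 0.04 -0.05  0.12]
```

Call:
servo_tool([
  {"tx": -0.0003, "ty": 0.0015, "tz": 0, "ax": 0, "ay": 0, "az": 0},
  {"tx": -0.0004, "ty": 0.003, "tz": 0, "ax": 0, "ay": 0, "az": 0},
  {"tx": -0.0004, "ty": 0.0045, "tz": 0, "ax": 0, "ay": 0, "az": 0},
], hand=-1)

```text
time_s: 26.9
tcp_pos: [0.5323, 0.0372, 0.0832]
orientation: [0.0, 0.686, 0.728, 0.001]
ft_force: [-1.0, 3.0, -0.9]
width: 0.286
```

Call:
servo_tool([
  {"tx": 0, "ty": 0.001, "tz": 0, "ax": 0, "ay": 0, "az": 0},
  {"tx": 0, "ty": 0.002, "tz": 0, "ax": 0, "ay": 0, "az": 0},
  {"tx": 0, "ty": 0.002, "tz": 0, "ax": 0, "ay": 0, "az": 0},
], hand=-1)

```text
time_s: 27.28
tcp_pos: [0.5341, 0.0374, 0.083]
orientation: [0.0, 0.686, 0.728, 0.001]
ft_force: [-2.5, 1.8, -0.4]
width: 0.278
```

Call:
servo_tool([
  {"tx": 0, "ty": 0.0007, "tz": 0, "ax": 0, "ay": 0, "az": 0},
  {"tx": 0, "ty": 0.0015, "tz": 0, "ax": 0, "ay": 0, "az": 0},
  {"tx": 0, "ty": 0.0015, "tz": 0, "ax": 0, "ay": 0, "az": 0},
], hand=-1)

```text
time_s: 27.65
tcp_pos: [0.5347, 0.0375, 0.0827]
orientation: [-0.001, 0.686, 0.728, 0.0]
ft_force: [-6.1, 2.8, 0.4]
width: 0.286
```

Run:
```python
from h import *
st()
B=shot('side')
s=B['pixels'][160:200,220:280,::-1]
cv2.imwrite('pics/c5.png',cv2.resize(s,(600,400),interpolation=cv2.INTER_CUBIC))
c,s=np.cos(np.radians(3.3)),np.sin(np.radians(3.3))
print('tip if home',proj(B,(.5855+.036*c,.0286+.036*s,.0808)))
```

```text
27.65 [0.5347 0.0375 0.0827] [-6.07  2.82  0.43] 0.2864520341339898 [-0.5   0.28  0.39  1.88 -0.13  1.    1.58]
tip if home (np.float64(267.8430640627017), np.float64(180.1919258257202))
```

View pics/c5.png

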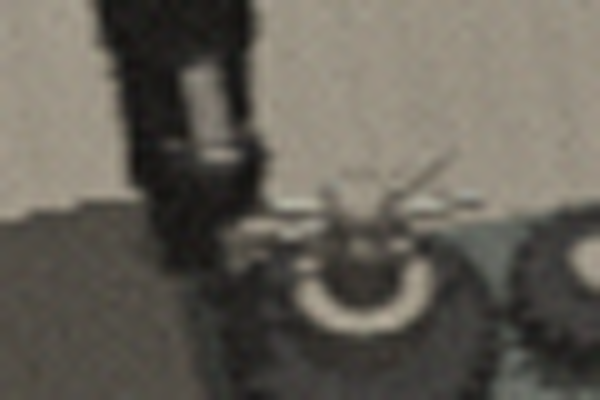

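The clip is home: tip at (267.8,179.9) against (267.8,180.2) expected, with the force now rising past home. I'll ease back, release and rise.

Call:
servo_tool([
  {"tx": 0, "ty": -0.0007, "tz": 0, "ax": 0, "ay": 0, "az": 0},
  {"tx": 0, "ty": -0.001, "tz": 0, "ax": 0, "ay": 0, "az": 0},
], hand=-1)

```text
time_s: 27.95
tcp_pos: [0.5344, 0.0375, 0.083]
orientation: [-0.0, 0.686, 0.728, 0.001]
ft_force: [0.4, 1.5, -0.9]
width: 0.282
```

Call:
servo_tool([
  {"tx": 0, "ty": 0, "tz": 0, "ax": 0, "ay": 0, "az": 0},
  {"tx": 0, "ty": 0, "tz": 0, "ax": 0, "ay": 0, "az": 0},
  {"tx": 0, "ty": 0, "tz": 0, "ax": 0, "ay": 0, "az": 0},
  {"tx": 0, "ty": 0, "tz": 0, "ax": 0, "ay": 0, "az": 0},
  {"tx": 0, "ty": 0, "tz": -0.01, "ax": 0, "ay": 0, "az": 0},
  {"tx": 0, "ty": 0, "tz": -0.04, "ax": 0, "ay": 0, "az": 0},
  {"tx": 0, "ty": -0.02, "tz": -0.09, "ax": 0, "ay": 0, "az": 0},
  {"tx": 0.05, "ty": -0.05, "tz": -0.11, "ax": 0, "ay": 0, "az": 0},
  {"tx": 0.1, "ty": -0.07, "tz": -0.11, "ax": 0, "ay": 0, "az": 0},
  {"tx": 0.15, "ty": -0.07, "tz": -0.11, "ax": 0, "ay": 0, "az": 0},
  {"tx": 0.2, "ty": -0.07, "tz": -0.11, "ax": 0, "ay": 0, "az": 0},
  {"tx": 0.2, "ty": -0.07, "tz": -0.11, "ax": 0, "ay": 0, "az": 0},
], hand=1)

```text
time_s: 29.45
tcp_pos: [0.4513, 0.2367, 0.1937]
orientation: [-0.0, 0.683, 0.73, 0.001]
ft_force: [-0.0, -0.5, 0.1]
width: 0.996
```

Run:
```python
from h import *
st()
B=shot('side');A=shot('top')
s=B['pixels'][160:200,220:280,::-1];t=A['pixels'][140:210,208:278,::-1]
cv2.imwrite('pics/c6.png',np.hstack([cv2.resize(t,(400,400),interpolation=cv2.INTER_CUBIC),cv2.resize(s,(400,400),interpolation=cv2.INTER_CUBIC)]))
c,s=np.cos(np.radians(3.3)),np.sin(np.radians(3.3))
for i in (A,B):print('eye, tip if home',proj(i,(.5855-.05*c-.011*s,.0286-.05*s+.011*c,.083)),proj(i,(.5855+.036*c,.0286+.036*s,.0808)))
```

```text
29.45 [0.4513 0.2367 0.1937] [-0.04 -0.45  0.05] 0.9964425334646679 [-0.78  0.1   0.22  1.83 -0.02  1.22  1.09]
eye, tip if home (np.float64(239.9636618497095), np.float64(193.40553787842902)) (np.float64(242.6321123781314), np.float64(165.17266438273998))
eye, tip if home (np.float64(237.06626337731564), np.float64(181.87844894153008)) (np.float64(267.8430640627017), np.float64(180.1919258257202))
```

View pics/c6.png

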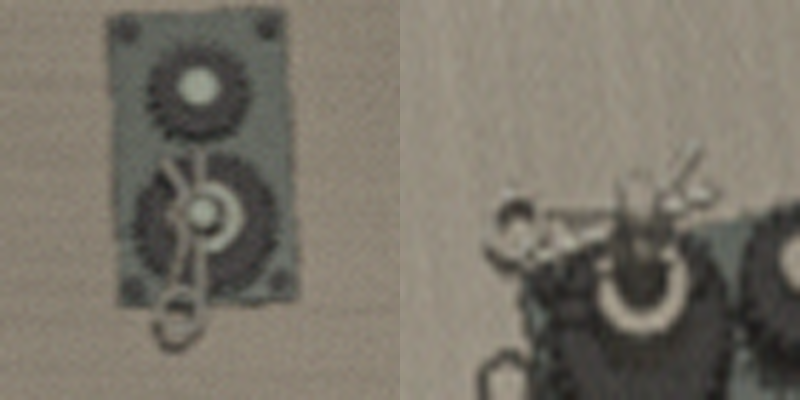

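Run:
```python
from h import *
B=shot('side');A=shot('top')
np.set_printoptions(linewidth=250)
a=A['pixels'].astype(int).sum(2)//3;b=B['pixels'].astype(int).sum(2)//3
print('top rows160-203 cols230-247');
for v in range(160,204): print(v,a[v,230:248])
print('side rows 174-192 cols 230-272')
for v in range(174,190): print(v,b[v,230:272])
```

```text
top rows160-203 cols230-247
160 [94 98 96 94 80 60 47 61 67 68 65 66 66 65 65 63 65 65]
161 [ 99  97  98 101  78  58  53  60  61  66  70  65  63  67  69  63  65  67]
162 [98 95 97 97 86 83 69 51 52 55 63 58 67 75 60 57 54 45]
163 [ 92  98  96  98 100  90  80  49  53  59  49  47  50  48  41  46  56  58]
164 [ 97  98  99  94 100  96  82  66  76  69  55  52  49  51  63  62  73  85]
165 [94 95 91 95 97 97 95 94 91 90 78 86 83 81 89 93 92 92]
166 [101  97  99  99  95  97  96 101 103  93  89  90 103 101  84  87  89  90]
167 [ 96  98  95  94  97  90  96  96  82  79  81  83 103 105  77  68  66  67]
168 [ 98  96 100  98  92  98 103 105  88  61  60  71 102 104  71  60  57  64]
169 [ 99 101  97  98  95  82  87 113 101  74  60  68 104 104  75  62  60  68]
170 [101  97 103  94  85  60  62  98 111  88  68  66 101 101  72  63  68  65]
171 [ 98  96  96  90  77  50  39  62 108 107  83  69  94 103  92  86  80  71]
172 [103  96  89  83  69  55  45  42  75 106 109  85 107 119 122 132 122  99]
173 [ 98  95  75  61  61  62  58  50  60 103 118 109 108 117 128 139 142 126]
174 [ 99  93  68  55  63  65  62  
[... 4420 characters left out ...]
 67]
186 [141 144 142 116  86  63  65  68 102 112  93  72  63  79  74  46  55  59  62  96 128 113  66  53  54  60  60  54  52  58  87 118 104  63  56  53  49  70  95  94  87  64]
187 [146 143 144 141 124 102  96  93  74  63  59  50  60  67  55  44  53  63  57  66  88  79  51  42  50  52  50  50  47  48 107 148 123  78  59  53  43  46  76  87  79  50]
188 [143 138 141 141 138 138 142 124  92  61  50  60  54  45  41  47  61  59  50  67 116 124  80  47  46  54  54  49  44  50 106 148 128  81  47  39  49  55  57  86  78  47]
189 [143 141 136 142 138 141 140 114  79  66  49  43  44  39  43  42  42  43  42  83 131 149 107  59  49  51  50  55  53  70 126 147 116  54  38  43  50  53  46  70  72  54]
```

The clip sits at home: tip at side col about 267.5 (267.8 expected), eye about 1 mm from nominal, and a droop of roughly 0.1 rad, inside the 0.25 limit. The bow hump lies past the stud. I'm handing the job in.

```bash
python3 -c "
from h import *
env.close_job();st()"
```

```text
the job is handed in; nothing more can be done
the job is handed in; nothing more can be done
```

I set the tall-hub gear on the stud and pushed the R-clip through the cross hole until its bow snapped round the stud. I then let go, backed the arm clear and handed the job in at about 30 s; it reports no verdict.

- **Gear:** I gripped it by the hub and lowered it with no noticeable side force. It touched the boss at about 6 N and was seated in the pictures.
- **Hole height:** Shut fingers touched the stud's top at 93.8 mm, pressing up to about 14 N, so the hole centre is at about 80.8 mm. The first side picture had put the top at about 95 mm, which agrees.
- **Clip:** The leg met no resistance going in, and the push through the throat peaked at about 9 N. It then fell off, and rose to 6 N just past home before I eased back and released.

**Last checks:**
- The clip's tip was within about 1 mm of the home position in the side view, which puts the stud's axis at about 51–52 mm (allowed 45–55 mm).
- The bow was past the stud.
- The gripper was clear, with near-zero force on it.
- After release the clip droops at the eye by roughly 0.1 rad (limit 0.25), from the play in the hole.
- The eye's position in the top view first disagreed by up to 5 mm; measured from the coil's edge it was about 1 mm off.
- I could not measure the bow's angle directly.
- I did not re-measure the bystanders, but nothing touched them that I could tell.

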